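# Clear the flow cell, free the tray catch and hold the tray out

## Robot

A 6-joint arm with a two-finger parallel gripper is mounted at the origin on the work surface. World frame = base frame: x ahead of the robot, y to its left, z up, the work surface at z = 0. Lengths are in m, angles in rad, forces in N, time in s.
With the tool pointing down it reaches from about 0.35 to 0.975 m from the base axis. Payload 4.9 kg.
Tool frame: the origin (TCP) lies on the centre line of the jaws, within the pads' length; the fingertips stand 8 mm ahead of it and the grasp point (between the pads) lies 11 mm behind it; z points along the fingers, y is the line along which they close (so a half turn about z gives the same grasp; the last joint's range is limited). The gripper opens to 85 mm and grips with 20 to 120 N. Pads are 22 mm wide; open, the fingers measure 114 mm over their backs; the gripper's body (76 mm by 85 mm) begins 54 mm behind the grasp point. The pads swing forward as they close: fully open they stand 13 mm farther back than shut.
Start: joints at [1.034, 0.053, 1.613, -0, 1.476, -0.119], TCP at [0.254, 0.571, 0.239] pointing down, gripper open.
Joint ranges: [-3.01, 3.01], [-1.01, 2.22], [0.06, 2.58], [-1.02, 4.17], [0.09, 2.62], [-3.14, 3.14]. Speed limits (rad/s): [2.57, 2.57, 3.14, 3.14, 3.14, 3.14].

## Interface

Orientations are given as a rotation vector (axis times angle).
In Python, from station import ctrl gives the robot as it stands.
- The arm moves only by the shell command python3 -m jog 'ROWS' [FORCE]. ROWS is rows parted by semicolons, their numbers by spaces, 1 to 20 of them, each of 7 numbers: the finger opening in m, then dx, dy, dz in m, then a rotation vector rx, ry, rz in rad; each row is the pose to reach, as a shift and turn from the pose commanded when the command began, along the tool's axes at that moment; what a row does not reach only later rows make up. A row lasts 1/12 s, in which the tool goes at most 0.0417 m and 0.125 rad, less where a joint would pass 70% of its speed; a pose out of reach is approached as far as the arm can. The fingers move at their own pace and stop on an object; FORCE is the grip in N (left out, the last holds). Time passes only in rows, so rows that do not move let the fingers close. It prints the time, the measured TCP pose, the force, the opening and the grip force at its end.
- ctrl.get_obs(): the state, without advancing time (a new reading comes with each control period).
- ctrl.get_image(name): name is "side" or "top" or "wrist"; returns the picture (384x512x3 uint8, red, green, blue); there is no depth.
- ctrl.camera_params(name): a dict with "fx", "fy", "cx", "cy" (pixels), "T" (4x4, takes a point from camera to world coordinates); the wrist camera has in their place "tool_from_camera" (4x4, takes a point from camera to tool coordinates, whose origin is the TCP and whose axes are the flange's). Camera axes: x right, y down, z forward; pixel columns grow to the right and rows downward; lengths in m; the calibration is good to about 2 mm. A picture is of the moment at which its call begins: read the wrist's pose just before it. camera_params takes no time and is no camera call.
- ctrl.finish_job(): hands the job in; it is judged then, once.
Trained networks look in the newest picture that a camera, given by its name, has taken for a name from the list of things; names that differ only in an ending like _2 or _b are one class to them, and where a whole thing is asked for, a point or a joint stands for the part that bears it (a point fixed in the world has none). Each returns a list of dicts, best first, with "p" (0 to 1); they miss things now and then, are a little off and sometimes report something else, mostly with a low value. They report only what shows in the picture. A call takes as long as a camera call. They do not tell look-alikes from the thing itself.
- ctrl.find_in(camera, thing): "extent" ([left, top, right, bottom] in pixels, round what is visible of it).
- ctrl.cut_out(camera, thing): "mask" (384x512 bool, what is visible of it) and "extent" ([left, top, right, bottom] in pixels, round what is visible of it).
- ctrl.tip_of(camera, thing): "xy" ([column, row] in pixels: a listed point, or the origin of a listed thing).
The state is a dict: "t": time; "q": joint angles; "dq": joint speeds; "effort": joint torques, N m; "tool_pos": TCP position; "tool_rot": TCP orientation; "contact_force": force on the tool from outside, world axes, zero at the start; "wrist_torque": the same for the moment, N m; "opening": finger opening in m; "grip_force": force on a finger pad.
Only numpy, scipy, OpenCV 4.12 (cv2) and the standard library are available. Lean on these libraries where they do the work, as an engineer would, in place of code of your own. Each camera call takes 0.05 s, during which the arm holds its last target. There are 200 camera calls.

## Task

Slide the clear flow cell along the bench, without lifting or tipping it, from the ring in front of the sprung steel tray into the empty ring at the side, and leave it standing inside that ring's line. Then tug the tray's handle firmly to find out if its catch has caught; if it has, do not force it but push the release plunger all the way down (not before you have tugged). Pull the tray all the way out and finish while still holding it out by its handle, with the green adapter in it still upright and the float, the wrench and the loose steel collar left where they are.

Things in the scene. Friction and masses are not known exactly. Their poses are not given: they have to be found in the camera images.
- slide_unit: fixed slide unit on the bench, 280 mm deep by 325 mm wide: base plate, two grey rail covers 36 mm high, the steel tray between them, the release housing on the wider (+y) cover. Origin on the bench at the middle of the unit. Its x axis points away from the robot (yaw up to 0.2 rad), y to the left; the tray comes out along its -x.
- tray (a joint): how far the tray (240 x 236 mm, rim 40 mm above the bench) is out, m: 0 shut, 0.085 fully out (stop). A spring pulls it shut, 2.5 N when shut, 6 N when out; it runs back when let go. In about half of the cases a catch, which cannot be seen, has caught it: it then gives 3 mm and stops hard. A firm tug is 8 to 20 N on the handle; over 40 N forces the catch.
- handle (a point): middle of the tray's handle: a straight level bar 12 mm thick and 100 mm long on two end posts over the tray's front rim, running along the unit's y axis, 66 mm above the bench; free space under it down to the rim 26 mm below the bar's centre. Moves with the tray. On the unit it is 118 mm before the origin when shut.
- plunger (a joint): how far the release plunger is pushed down, m: 0 up (it always starts up), 0.012 fully down. Pushing it more than about 9 mm down frees the tray; it takes about 5 N and stays down when let go.
- plunger_top (a point): centre of the plunger's flat top: a steel push button 26 mm in diameter which stands 20 mm out of its dark housing on the wider (+y) rail cover, 82 mm above the bench when up; 70 mm before and 150 mm left of the unit's origin. It is pressed straight down.
- flow_cell: clear polycarbonate flow cell, an upright round cylinder: metal foot 56 mm diameter up to 12 mm, clear body 52 mm diameter up to 54 mm (grip it there), metal cap 46 mm diameter up to 62 mm, and two thin nozzles side by side on top up to 74 mm; about 0.35 kg, loose; origin at the centre of its underside. It starts on the ring in front of the tray, and there it is in the tray's way.
- park_ring: the empty ring: a thin dark ring line marked flat on the bench, 80 mm inside and 92 mm outside diameter, about 200 mm to the left or right of the start ring along the unit's y axis (it differs from run to run); origin at its centre. The like ring under the flow cell is the start ring.
- adapter: green anodized pressure adapter standing in the tray, 44 mm diameter at its foot, 28 mm above, 46 mm high, loose; origin at the centre of its underside, z axis up
- float: red plastic deck float, flat-footed, 70 mm diameter, 56 mm high, loose; stands on the side away from the empty ring; origin at the centre of its underside
- wrench: steel wrench lying on the bench, 150 mm long, loose; origin under its middle
- collar: steel ring lying flat, 44 mm diameter, 14 mm high, loose; origin at the centre of its underside
Not all that is in view belongs to the job. Leave any turquoise look-alike of the flow_cell alone.

How it is judged:
By the outcome, as a careful person would: the job done as asked, in the order asked, and still so for the second after the job is handed in, while the arm keeps its last pose, push and grip.
It also fails if it takes over 64 s, if anything falls off the work surface, if the arm or the gripper's body presses on something with over 40 N, if the wrist force passes 120 N, or if a joint passes its speed limit or range.

## Working session

There is one attempt and no reset: what is moved stays moved. The work goes in short steps, Python scripts to look and compute and a shell command to move; the robot and the scene stay as the last step left them, time stands still between calls to the robot, and variables do not carry over. Pictures are saved under pics/ and viewed, at most 10 in all, crops included, and the job is handed in when it is done.

```bash
ls; mkdir -p pics; python3 - <<'E'
from station import ctrl
import cv2,numpy as np
o=ctrl.get_obs(); print({k:np.round(v,3) for k,v in o.items()})
ims=[]
for c in("top","side"):
    im=ctrl.get_image(c); cv2.imwrite(f"pics/{c}0.png",im[:,:,::-1])
    p=ctrl.camera_params(c); print(c,p["fx"],p["cx"],p["cy"],np.round(p["T"],3).tolist())
    for th in["slide_unit","flow_cell","park_ring","adapter","float","wrench","collar"]:
        print(th,[(round(d["p"],2),np.round(d["extent"]).tolist()) for d in ctrl.find_in(c,th)][:4])
    for th in["handle","plunger_top","flow_cell","park_ring","slide_unit","adapter","float","collar","wrench"]:
        print(th,[(round(d["p"],2),np.round(d["xy"],1).tolist()) for d in ctrl.tip_of(c,th)][:4])
E
```

```text
pics
{'t': np.float64(0.0), 'q': array([ 1.034,  0.053,  1.614,  0.   ,  1.476, -0.119]), 'dq': array([ 0.   ,  0.002,  0.001, -0.   ,  0.001, -0.   ]), 'effort': array([ 0.0000e+00, -3.9371e+01, -3.7016e+01, -0.0000e+00,  7.0000e-03,
        0.0000e+00]), 'tool_pos': array([0.253, 0.571, 0.238]), 'tool_rot': array([-6.510e-01, -3.073e+00,  3.000e-03]), 'contact_force': array([-0.087, -0.055,  0.242]), 'wrist_torque': array([-0.008, -0.021,  0.03 ]), 'grip_force': np.float64(0.0), 'opening': np.float64(0.086)}
top 414.9330723908225 253.74009012159036 192.29121394004264 [[-0.027, -0.988, 0.152, 0.413], [-1.0, 0.028, -0.0, 0.035], [-0.004, -0.152, -0.988, 0.949], [0.0, 0.0, 0.0, 1.0]]
slide_unit [(0.55, [169.0, 60.0, 333.0, 215.0])]
flow_cell [(0.94, [260.0, 223.0, 285.0, 252.0]), (0.66, [275.0, 270.0, 297.0, 299.0]), (0.58, [231.0, 270.0, 260.0, 298.0])]
park_ring [(0.68, [160.0, 224.0, 202.0, 263.0])]
adapter [(0.63, [215.0, 120.0, 233.0, 137.0])]
float [(0.85, [342.0, 195.0, 380.0, 231.0])]
wrench [(0.97, [359.0, 101.0, 377.0, 159.0])]
collar [(0.67, [133.0, 196.0, 152.0, 214.0])]
h
[... 809 characters left out ...]
 337.0, 228.0])]
park_ring [(0.92, [156.0, 193.0, 188.0, 217.0])]
adapter [(0.75, [255.0, 151.0, 274.0, 169.0])]
float [(0.63, [282.0, 263.0, 317.0, 293.0])]
wrench [(0.98, [338.0, 220.0, 386.0, 259.0]), (0.55, [190.0, 126.0, 348.0, 248.0])]
collar [(0.45, [215.0, 222.0, 240.0, 253.0]), (0.44, [170.0, 163.0, 184.0, 176.0])]
handle [(0.87, [253.3, 199.4])]
plunger_top [(0.42, [217.8, 158.0])]
flow_cell [(0.93, [182.4, 255.6]), (0.68, [229.5, 243.6]), (0.67, [204.7, 276.9])]
park_ring [(0.75, [169.9, 204.1])]
slide_unit [(0.58, [273.3, 188.9])]
adapter [(0.75, [263.7, 164.7])]
float [(0.33, [179.2, 173.3])]
collar [(0.57, [174.5, 171.7])]
wrench [(0.64, [362.2, 240.2]), (0.62, [227.9, 243.6])]
```

```bash
cat > h.py <<'E'
from station import ctrl
import numpy as np
def ray(c,xy,T=None):
    p=ctrl.camera_params(c); T=p["T"] if T is None else T
    d=np.array([(xy[0]-p["cx"])/p["fx"],(xy[1]-p["cy"])/p["fy"],1]); T=np.array(T)
    return T[:3,3],T[:3,:3]@d
def onz(c,xy,z):
    o,d=ray(c,xy); return o+d*(z-o[2])/d[2]
def tri(rs):
    A=0;b=0
    for o,d in rs:
        d=d/np.linalg.norm(d);P=np.eye(3)-np.outer(d,d);A=A+P;b=b+P@o
    x=np.linalg.solve(A,b)
    return x,[np.linalg.norm(np.cross(x-o,d/np.linalg.norm(d))) for o,d in rs]
E
python3 - <<'E'
import cv2
from h import *
a=cv2.imread("pics/top0.png")[50:330,110:410];b=cv2.imread("pics/side0.png")[110:310,140:400]
cv2.imwrite("pics/t.png",cv2.resize(a,None,fx=2.1,fy=2.1,interpolation=3));cv2.imwrite("pics/s.png",cv2.resize(b,None,fx=2.9,fy=2.9,interpolation=3))
M={"handle":((261,181.3),(253.3,199.4)),"plunger":((191.2,169.4),(217.8,158)),"cellA":((272.1,237.9),(229.5,243.6)),
"fc243":((243.6,281.8),(182.4,255.6)),"fc288":((288.3,285),(204.7,276.9)),"park":((182,244.8),(169.9,204.1)),"unit":((252.5,139.8),(273.3,188.9)),"adapter":((226.5,129.9),(263.7,164.7)),"collar":((143.8,203),(174.5,171.7)),"wrench":((365.6,133.4),(362.2,240.2))}
for k,(t,s) in M.items():
    x,e=tri([ray("top",t),ray("side",s)]); print(k,np.round(x,4),np.round(e,4),onz("top",t,0).round(4))
print(onz("top",(356.9,215.1),0))
E
```

```text
handle [0.5742 0.0175 0.063 ] [0.0009 0.0009] [0.5848 0.0168 0.    ]
plunger [0.5962 0.1653 0.0941] [0.0013 0.0013] [0.6176 0.1789 0.    ]
cellA [ 0.4567 -0.0068  0.0131] [0.0049 0.0049] [ 0.4533 -0.0045  0.    ]
fc243 [ 0.36    0.0607 -0.0029] [0.0035 0.0035] [0.3573 0.0626 0.    ]
fc288 [ 0.3505 -0.0367  0.0201] [0.0019 0.0019] [ 0.3476 -0.0371  0.    ]
park [0.4429 0.1992 0.0087] [0.0002 0.0002] [0.4434 0.2006 0.    ]
unit [0.6804 0.0363 0.0016] [0.0045 0.0045] [0.6848 0.0339 0.    ]
adapter [0.6963 0.0924 0.044 ] [0.0008 0.0008] [0.7108 0.0948 0.    ]
collar [ 0.5399  0.2933 -0.0096] [0.0036 0.0036] [0.5415 0.2887 0.    ]
wrench [ 6.984e-01 -2.377e-01 -6.000e-04] [0.0062 0.0062] [ 0.6928 -0.2337  0.    ]
[ 0.4999149  -0.20055209  0.        ]
```

View pics/t.png

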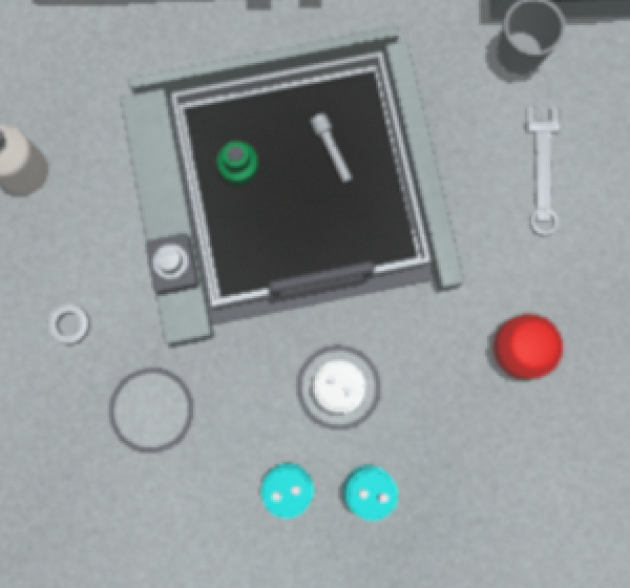

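View pics/s.png

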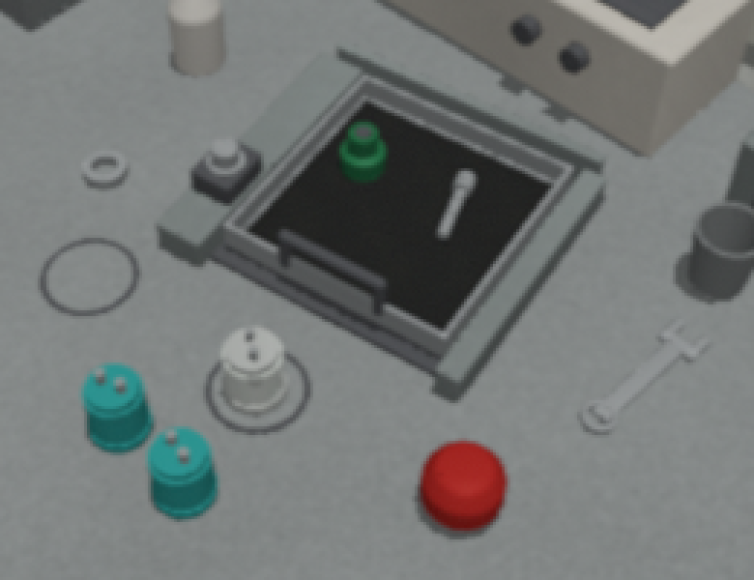

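The pictures show the clear cell, with its white cap, on the start ring (top px 272,234). The park ring is on the left at (182,245). Two turquoise look-alikes stand nearer the robot at (247,283) and (287,285), and the float is on the right. The handle is at about (263,183) and the plunger at about (191,173). The unit is yawed by roughly +0.18 rad.

```bash
cat >> h.py <<'E'
from scipy.spatial.transform import Rotation as R
def down(psi): # tool z down, tool y along world direction angle psi
    y=np.array([np.cos(psi),np.sin(psi),0]);z=np.array([0,0,-1.]);return np.c_[np.cross(y,z),y,z]
def go(p,psi,frm=None):
    o=ctrl.get_obs(); R0=R.from_rotvec(o["tool_rot"]).as_matrix(); p0=o["tool_pos"]
    best=None
    for s in(psi,psi+np.pi):
        w=R.from_matrix(R0.T@down(s)).as_rotvec()
        if best is None or np.linalg.norm(w)<np.linalg.norm(best): best=w
    d=R0.T@(np.array(p)-p0); print("shift",d.round(4),"rot",best.round(4),"rows",np.ceil(max(np.linalg.norm(d)/.0417,np.linalg.norm(best)/.125)))
def wristT():
    o=ctrl.get_obs();T=np.eye(4);T[:3,:3]=R.from_rotvec(o["tool_rot"]).as_matrix();T[:3,3]=o["tool_pos"]
    return T@np.array(ctrl.camera_params("wrist")["tool_from_camera"])
E
python3 - <<'E'
from h import *
f=lambda c:(110+c[0]/2.1,50+c[1]/2.1)
g=lambda c:(140+c[0]/2.9,110+c[1]/2.9)
def yaw(a,b,z):
    p,q=onz("top",f(a),z),onz("top",f(b),z);d=p-q;print(p.round(3),q.round(3),np.arctan2(d[1],d[0]))
yaw((122,97),(170,343),.036); yaw((408,45),(460,285),.036); yaw((270,290),(372,270),.066)
yaw((270,290),(372,270),.066)
h=onz("top",(261,181.3),.066);pl=onz("top",(191.2,169.4),.082);print(h,pl,np.arctan2(*(pl-h)[1::-1])-np.arctan2(150,48))
for n,a,b in(("cellcap",(340,384),(252,352)),("startring",(339,386),(258,387)),("park",(151,409),(90,276))):
    x,e=tri([ray("top",f(a)),ray("side",g(b))]);print(n,x.round(4),np.round(e,4),onz("top",f(a),0).round(4))
print(onz("top",f((340,384)),.062),onz("side",g((252,352)),.062))
p=ctrl.camera_params("wrist");print(p["fx"],p["cx"],p["cy"],np.round(p["tool_from_camera"],3).tolist())
o=ctrl.get_obs();print(R.from_rotvec(o["tool_rot"]).as_matrix().round(3))
go((0.43,0.04,0.24),np.pi/2+.18)
E
```

```text
[0.784 0.226 0.036] [0.511 0.174 0.036] 0.18675487681578798
[ 0.835 -0.091  0.036] [ 0.564 -0.134  0.036] 0.15635827242495026
[0.559 0.067 0.066] [ 0.577 -0.039  0.066] 1.7390731914230175
[0.559 0.067 0.066] [ 0.577 -0.039  0.066] 1.7390731914230175
[0.57285485 0.01804831 0.066     ] [0.59993622 0.16642765 0.082     ] 0.1291755536322423
cellcap [ 0.4618 -0.0022  0.0572] [0.0002 0.0002] [ 0.4647 -0.0044  0.    ]
startring [ 0.463  -0.0036  0.0051] [0.0008 0.0008] [ 0.4626 -0.0033  0.    ]
park [0.4443 0.1998 0.0022] [0.0011 0.0011] [0.4435 0.2008 0.    ]
[ 0.46138476 -0.00189393  0.062     ] [ 0.45971714 -0.00495627  0.062     ]
287.14284176264323 251.86970313314458 194.31864445689948 [[-0.001, -0.958, -0.288, 0.074], [1.0, -0.001, -0.0, 0.001], [0.0, -0.288, 0.958, -0.134], [0.0, 0.0, 0.0, 1.0]]
[[-0.914  0.406  0.   ]
 [ 0.406  0.914 -0.   ]
 [-0.    -0.    -1.   ]]
shift [-0.3768 -0.4139 -0.0007] rot [-0.      0.     -0.5978] rows 14.0
```

```bash
R0="0.085 -0.377 -0.414 0 0 0 -0.598"; python3 -m jog '0.085 -0.377 -0.414 0 0 0 -0.598;0.085 -0.377 -0.414 0 0 0 -0.598;0.085 -0.377 -0.414 0 0 0 -0.598;0.085 -0.377 -0.414 0 0 0 -0.598;0.085 -0.377 -0.414 0 0 0 -0.598;0.085 -0.377 -0.414 0 0 0 -0.598;0.085 -0.377 -0.414 0 0 0 -0.598;0.085 -0.377 -0.414 0 0 0 -0.598;0.085 -0.377 -0.414 0 0 0 -0.598;0.085 -0.377 -0.414 0 0 0 -0.598;0.085 -0.377 -0.414 0 0 0 -0.598;0.085 -0.377 -0.414 0 0 0 -0.598;0.085 -0.377 -0.414 0 0 0 -0.598;0.085 -0.377 -0.414 0 0 0 -0.598;0.085 -0.377 -0.414 0 0 0 -0.598;0.085 -0.377 -0.414 0 0 0 -0.598' 20
cat > look.py <<'E'
import sys,cv2,pickle
from h import *
n=sys.argv[1];T=wristT();im=ctrl.get_image("wrist");cv2.imwrite(f"pics/{n}.png",im[:,:,::-1]);D={"T":T}
for th in["handle","plunger_top","flow_cell","park_ring","slide_unit","adapter"]:
    D[th]=[d["xy"] for d in ctrl.tip_of("wrist",th)];z={"handle":.066,"plunger_top":.082}.get(th,0)
    for u in D[th][:3]:
        o,d=ray("wrist",u,T);print(th,np.round(u,1),(o+d*(z-o[2])/d[2]).round(4))
for th in["flow_cell","park_ring","handle"]:
    print(th,[(round(d["p"],2),np.round(d["extent"]).tolist()) for d in ctrl.find_in("wrist",th)][:3])
pickle.dump(D,open(n+".pkl","wb"))
E
python3 look.py w1
```

```text
t: 3.03
tool_pos: [0.4303, 0.0389, 0.2394]
tool_rot: [0.278, -3.129, -0.001]
contact_force: [0.3, 0.6, 0.3]
opening: 0.0848
grip_force: 0.0
handle [211.6 284.5] [0.5721 0.0148 0.066 ]
plunger_top [335.5 328.8] [0.5967 0.1746 0.082 ]
plunger_top [ 70.  182.1] [ 0.4643 -0.1473  0.082 ]
flow_cell [209.6  97.6] [ 0.3548 -0.0263  0.    ]
flow_cell [218.8 181.6] [4.585e-01 1.000e-04 0.000e+00]
flow_cell [407.7 269. ] [0.5412 0.2933 0.    ]
park_ring [369.5 200.6] [0.4489 0.2069 0.    ]
slide_unit [222.3 322.9] [0.684  0.0382 0.    ]
adapter [ 46.5 308.2] [ 0.7044 -0.2327  0.    ]
flow_cell [(0.72, [180.0, 66.0, 230.0, 117.0]), (0.68, [252.0, 91.0, 306.0, 137.0]), (0.67, [193.0, 165.0, 240.0, 216.0])]
park_ring [(0.81, [336.0, 167.0, 402.0, 228.0]), (0.67, [32.0, 264.0, 56.0, 298.0]), (0.28, [152.0, 262.0, 304.0, 347.0])]
handle [(0.78, [155.0, 262.0, 306.0, 344.0])]
```

View pics/w1.png

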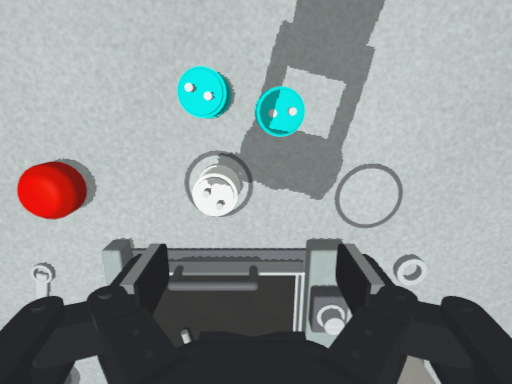

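The wrist view shows the clear cell at (217,190) and the park ring at (369,197). The handle bar is level at (212,286), so the tool yaw of 0.178 matches the unit's. The plunger is at (333,322). Next I go above the cell for a second view.

```bash
python3 - <<'E'
from h import *
go((0.460,-0.002,0.14),np.pi/2+.178)
E
```

```text
shift [-0.0218 -0.0471  0.0993] rot [-0.      0.0001  0.0033] rows 3.0
```

```bash
python3 -m jog '0.085 -0.022 -0.047 0.099 0 0 0;0.085 -0.022 -0.047 0.099 0 0 0;0.085 -0.022 -0.047 0.099 0 0 0;0.085 -0.022 -0.047 0.099 0 0 0;0.085 -0.022 -0.047 0.099 0 0 0'
python3 look.py w2
```

```text
t: 3.95
tool_pos: [0.4592, -0.0023, 0.139]
tool_rot: [0.281, -3.125, -0.002]
contact_force: [-0.1, 0.5, 1.2]
opening: 0.085
grip_force: 0.0
handle [246.8 332.6] [0.5733 0.015  0.066 ]
flow_cell [247.5  64.2] [ 0.3505 -0.0244  0.    ]
flow_cell [253.1 189.2] [0.4615 0.0007 0.    ]
flow_cell [332.7  88.3] [0.3565 0.0541 0.    ]
park_ring [457.3 208.6] [ 0.4449  0.2074 -0.    ]
adapter [255.6 190.2] [0.462  0.0033 0.    ]
flow_cell [(0.85, [304.0, 45.0, 398.0, 120.0]), (0.71, [222.0, 161.0, 286.0, 234.0]), (0.6, [206.0, 12.0, 280.0, 96.0])]
park_ring [(0.88, [409.0, 165.0, 502.0, 250.0]), (0.53, [152.0, 291.0, 354.0, 347.0])]
handle [(0.68, [152.0, 291.0, 353.0, 348.0])]
```

View pics/w2.png

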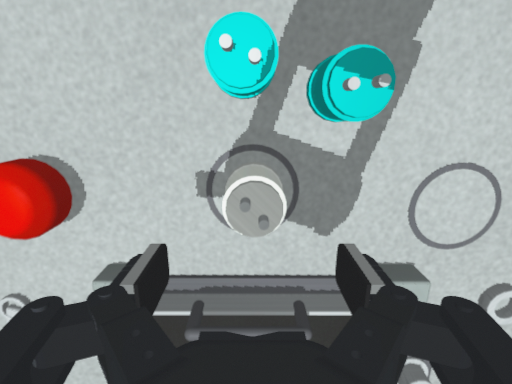

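Here the cell's cap is at (254,206), the start ring's centre at (253,188), the park ring at (455,206) and the handle at (247,332).

```bash
python3 - <<'E'
from h import *
import pickle
T1=pickle.load(open("w1.pkl","rb"))["T"];T2=pickle.load(open("w2.pkl","rb"))["T"]
S={"cap":((215.5,193),(254.5,206),(271.9,233)),"startring":((219,181.5),(253,188),(271.4,233.8)),"park":((369,196.5),(455.5,206.5),(181.9,244.8)),"handle":((211.6,285),(246.8,332.6),(261,181.3))}
for k,(a,b,c) in S.items():
    r=[ray("wrist",a,T1),ray("wrist",b,T2),ray("top",c)];z={"cap":.062,"handle":.066}.get(k,0)
    x,e=tri(r);x2,e2=tri(r[:2]);print(k,x.round(4),np.round(e,4),"wrist only",x2.round(4),[(o+d*(z-o[2])/d[2])[:2].round(4) for o,d in r])
go((0.4607,-0.0015,0.025),np.pi/2+.178)
E
```

```text
cap [4.613e-01 3.000e-04 4.850e-02] [0.0019 0.0017 0.0028] wrist only [0.4604 0.0017 0.0505] [array([0.4556, 0.0028]), array([0.4578, 0.0008]), array([ 0.4611, -0.0019])]
startring [ 0.4624 -0.001  -0.01  ] [0.0014 0.002  0.0027] wrist only [4.592e-01 4.000e-04 3.000e-04] [array([4.584e-01, 3.000e-04]), array([4.603e-01, 4.000e-04]), array([ 0.4626, -0.0032])]
park [0.4424 0.2006 0.0057] [0.0012 0.0005 0.0011] wrist only [0.4431 0.2042 0.0007] [array([0.4434, 0.2046]), array([0.4431, 0.2047]), array([0.4434, 0.2008])]
handle [0.573  0.016  0.0658] [0.0011 0.001  0.0021] wrist only [0.5719 0.0149 0.0674] [array([0.5728, 0.0149]), array([0.5733, 0.015 ]), array([0.5729, 0.018 ])]
shift [-0.0002  0.0008  0.116 ] rot [-0.0004  0.0012  0.0026] rows 3.0
```

```bash
python3 -m jog '0.085 0 0.002 0.04 0 0 0;0.085 0 0.002 0.08 0 0 0;0.085 0 0.002 0.10 0 0 0;0.085 0 0.002 0.115 0 0 0;0.085 0 0.002 0.115 0 0 0;0.05 0 0.002 0.115 0 0 0;0.05 0 0.002 0.115 0 0 0;0.05 0 0.002 0.115 0 0 0;0.05 0 0.002 0.115 0 0 0;0.04 0 0.002 0.115 0 0 0;0.04 0 0.002 0.115 0 0 0;0.04 0 0.002 0.115 0 0 0' 25
python3 - <<'E'
from h import *
go((0.4432,0.203,ctrl.get_obs()["tool_pos"][2]),np.pi/2+.178)
E
```

```text
t: 5.45
tool_pos: [0.4615, -0.0006, 0.0273]
tool_rot: [-0.282, 3.126, -0.001]
contact_force: [-1.4, 1.4, 7.4]
opening: 0.0518
grip_force: 27.2
shift [-1.840e-02  2.035e-01 -1.000e-04] rot [-0.0007  0.0033  0.0021] rows 5.0
```

```bash
python3 -m jog '0.04 -0.001 0.01 0 0 0 0;0.04 -0.002 0.025 0 0 0 0;0.04 -0.004 0.045 0 0 0 0;0.04 -0.006 0.065 0 0 0 0;0.04 -0.008 0.085 0 0 0 0;0.04 -0.01 0.105 0 0 0 0;0.04 -0.012 0.125 0 0 0 0;0.04 -0.014 0.145 0 0 0 0;0.04 -0.016 0.165 0 0 0 0;0.04 -0.018 0.185 0 0 0 0;0.04 -0.018 0.198 0 0 0 0;0.04 -0.018 0.203 0 0 0 0;0.04 -0.018 0.203 0 0 0 0;0.04 -0.018 0.203 0 0 0 0'
python3 look.py w3
```

```text
t: 6.62
tool_pos: [0.443, 0.2037, 0.0274]
tool_rot: [-0.284, 3.124, 0.002]
contact_force: [0.5, 1.9, 5.1]
opening: 0.0514
grip_force: 27.3
flow_cell [250.9 232.2] [0.4423 0.2041 0.    ]
flow_cell [(0.78, [0.0, 0.0, 50.0, 87.0]), (0.74, [356.0, 351.0, 381.0, 382.0]), (0.59, [192.0, 190.0, 312.0, 335.0])]
park_ring [(0.75, [174.0, 161.0, 324.0, 244.0])]
handle []
```

View pics/w3.png

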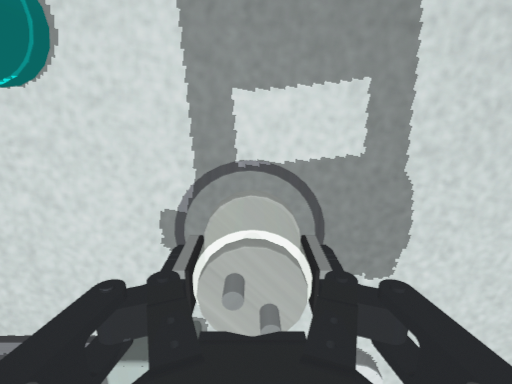

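The cell now stands in the park ring. The ring's outer line tops out at (250,160) and the near edge of the foot is at (250,196). I'll check that gap in metres.

```bash
python3 - <<'E'
from h import *
import pickle
T=pickle.load(open("w3.pkl","rb"))["T"]
for u,z in(((250,160.5),0),((250,196),0),((250,196),.012),((176,225),0),((325,225),0)):
    o,d=ray("wrist",u,T);print(u,z,(o+d*(z-o[2])/d[2]).round(4))
E
```

```text
(250, 160.5) 0 [0.3988 0.1957 0.    ]
(250, 196) 0 [0.4196 0.1995 0.    ]
(250, 196) 0.012 [0.4159 0.1989 0.012 ]
(176, 225) 0 [0.4458 0.1585 0.    ]
(325, 225) 0 [0.4296 0.2476 0.    ]
```

```bash
python3 -m jog '0.06 0 0 0 0 0 0;0.085 0 0 0 0 0 0;0.085 0 0 0 0 0 0;0.085 0 0 0 0 0 0;0.085 0 0 0 0 0 0;0.085 0 0 -0.02 0 0 0;0.085 0 0 -0.05 0 0 0;0.085 0 0 -0.09 0 0 0;0.085 0 0 -0.12 0 0 0;0.085 0 0 -0.12 0 0 0'
python3 - <<'E'
from h import *
print(ctrl.get_obs()["q"].round(3))
go((0.573,0.016,0.13),.178)
go((0.573,0.016,0.13),.178+.03)
go((0.573,0.016,0.13),.178-.03)
E
python3 look.py w4
```

```text
t: 7.95
tool_pos: [0.4455, 0.2037, 0.1531]
tool_rot: [-0.282, 3.116, 0.004]
contact_force: [0.4, 0.0, 1.3]
opening: 0.0854
grip_force: 0.0
[ 0.277 -0.219  2.015 -0.     1.332 -1.474]
shift [-0.0915 -0.2075  0.024 ] rot [-0.0093  0.0113 -1.5686] rows 13.0
shift [-0.0915 -0.2075  0.024 ] rot [0.0111 0.0095 1.543 ] rows 13.0
shift [-0.0915 -0.2075  0.024 ] rot [-0.0091  0.0114 -1.5386] rows 13.0
handle [ 23.1 297.2] [0.5726 0.0173 0.066 ]
plunger_top [186.  352.3] [0.5922 0.1711 0.082 ]
flow_cell [17.6 36.7] [ 0.3522 -0.024   0.    ]
flow_cell [106.6  57.4] [0.3551 0.0544 0.    ]
flow_cell [249.7 176.8] [0.4418 0.2021 0.    ]
flow_cell [(0.87, [221.0, 154.0, 283.0, 223.0]), (0.64, [37.0, 8.0, 140.0, 91.0])]
park_ring [(0.98, [206.0, 139.0, 297.0, 215.0]), (0.29, [221.0, 152.0, 283.0, 224.0])]
handle [(0.83, [0.0, 262.0, 173.0, 384.0])]
```

```bash
python3 -m jog '0.06 -0.0915 -0.2075 0.03 0.011 0.0095 1.57;0.06 -0.0915 -0.2075 0.03 0.011 0.0095 1.57;0.06 -0.0915 -0.2075 0.03 0.011 0.0095 1.57;0.06 -0.0915 -0.2075 0.03 0.011 0.0095 1.57;0.06 -0.0915 -0.2075 0.03 0.011 0.0095 1.57;0.06 -0.0915 -0.2075 0.03 0.011 0.0095 1.57;0.06 -0.0915 -0.2075 0.03 0.011 0.0095 1.57;0.06 -0.0915 -0.2075 0.03 0.011 0.0095 1.57;0.06 -0.0915 -0.2075 0.03 0.011 0.0095 1.57;0.06 -0.0915 -0.2075 0.03 0.011 0.0095 1.57;0.06 -0.0915 -0.2075 0.03 0.011 0.0095 1.57;0.06 -0.0915 -0.2075 0.03 0.011 0.0095 1.57;0.06 -0.0915 -0.2075 0.03 0.011 0.0095 1.57;0.06 -0.0915 -0.2075 0.03 0.011 0.0095 1.57;0.06 -0.0915 -0.2075 0.03 0.011 0.0095 1.57'
python3 - <<'E'
from h import *
go((0.5729,0.0163,0.056),.178)
E
python3 look.py w5
```

```text
t: 9.7
tool_pos: [0.5682, 0.0148, 0.1148]
tool_rot: [-2.004, -2.409, 0.017]
contact_force: [0.1, 0.8, -0.1]
opening: 0.0599
grip_force: 0.0
shift [0.0007 0.0057 0.0588] rot [-0.0138  0.0007  0.0049] rows 2.0
handle [262.4 220.1] [0.5742 0.0169 0.066 ]
flow_cell [ 10.1 100.9] [0.3534 0.0566 0.    ]
flow_cell [ 15.1 197.5] [ 0.3528 -0.0295  0.    ]
slide_unit [395.  194.8] [0.6932 0.0374 0.    ]
adapter [452.2 127.6] [0.7211 0.1026 0.    ]
adapter [394.4 194.5] [0.6926 0.0375 0.    ]
flow_cell [(0.88, [0.0, 65.0, 47.0, 136.0]), (0.86, [0.0, 166.0, 44.0, 235.0]), (0.6, [114.0, 353.0, 145.0, 382.0])]
park_ring []
handle [(0.66, [253.0, 37.0, 512.0, 339.0])]
```

View pics/w5.png

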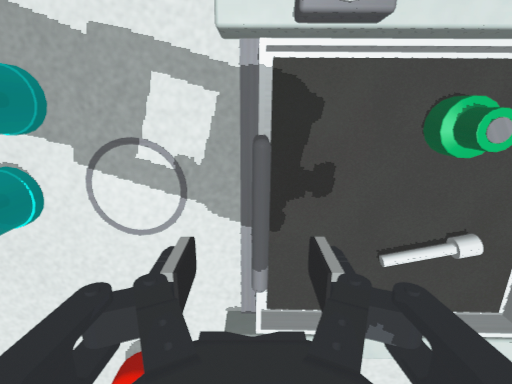

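The handle bar (261, rows 137–290) runs parallel to the pads and lies between them. I descend and grip it.

```bash
python3 -m jog '0.06 0 0.006 0.02 -0.01 0 0.004;0.06 0 0.006 0.04 -0.01 0 0.004;0.06 0 0.006 0.055 -0.01 0 0.004;0.06 0 0.006 0.058 -0.01 0 0.004;0.03 0 0.006 0.058 -0.01 0 0.004;0.012 0 0.006 0.058 -0.01 0 0.004;0.005 0 0.006 0.058 -0.01 0 0.004;0.005 0 0.006 0.058 -0.01 0 0.004;0.005 0 0.006 0.058 -0.01 0 0.004;0.005 0 0.006 0.058 -0.01 0 0.004;0.005 0 0.006 0.058 -0.01 0 0.004;0.005 0 0.006 0.058 -0.01 0 0.004' 50
```

```text
t: 11.2
tool_pos: [0.5734, 0.0153, 0.0589]
tool_rot: [-2.015, -2.408, 0.007]
contact_force: [-5.2, -0.4, 6.0]
opening: 0.0103
grip_force: 48.7
```

```bash
python3 -m jog '0.005 0 -0.001 0 0 0 0;0.005 0 -0.002 0 0 0 0;0.005 0 -0.003 0 0 0 0;0.005 0 -0.003 0 0 0 0;0.005 0 -0.003 0 0 0 0'
```

```text
t: 11.62
tool_pos: [0.5722, 0.0151, 0.0589]
tool_rot: [2.015, 2.408, -0.001]
contact_force: [2.0, 1.6, 5.5]
opening: 0.0101
grip_force: 49.1
```

```bash
python3 -m jog '0.005 0 -0.001 0 0 0 0;0.005 0 -0.002 0 0 0 0;0.005 0 -0.003 0 0 0 0;0.005 0 -0.003 0 0 0 0;0.005 0 -0.003 0 0 0 0'
```

```text
t: 12.03
tool_pos: [0.5693, 0.0145, 0.0589]
tool_rot: [2.015, 2.408, -0.001]
contact_force: [2.5, 0.9, 6.5]
opening: 0.0103
grip_force: 49.1
```

```bash
python3 -m jog '0.005 0 -0.001 0 0 0 0;0.005 0 -0.002 0 0 0 0;0.005 0 -0.002 0 0 0 0;0.005 0 -0.002 0 0 0 0'
```

```text
t: 12.37
tool_pos: [0.5673, 0.0142, 0.0589]
tool_rot: [2.015, 2.408, -0.001]
contact_force: [1.9, 1.2, 6.3]
opening: 0.0102
grip_force: 49.1
```

```bash
python3 -m jog '0.005 0 -0.001 0 0 0 0;0.005 0 -0.002 0 0 0 0;0.005 0 -0.003 0 0 0 0;0.005 0 -0.004 0 0 0 0;0.005 0 -0.004 0 0 0 0;0.005 0 -0.004 0 0 0 0'
```

```text
t: 12.87
tool_pos: [0.5634, 0.0135, 0.0589]
tool_rot: [2.015, 2.408, -0.001]
contact_force: [2.6, 0.6, 6.1]
opening: 0.0102
grip_force: 49.1
```

The tray has come out 10 mm against only the spring's 2.5 N, so the catch has not caught and the plunger is not needed. I go on pulling, gently.

```bash
python3 -m jog '0.005 0 -0.003 0 0 0 0;0.005 0 -0.007 0 0 0 0;0.005 0 -0.012 0 0 0 0;0.005 0 -0.018 0 0 0 0;0.005 0 -0.024 0 0 0 0;0.005 0 -0.03 0 0 0 0;0.005 0 -0.036 0 0 0 0;0.005 0 -0.042 0 0 0 0;0.005 0 -0.048 0 0 0 0;0.005 0 -0.054 0 0 0 0;0.005 0 -0.059 0 0 0 0;0.005 0 -0.063 0 0 0 0;0.005 0 -0.066 0 0 0 0;0.005 0 -0.068 0 0 0 0;0.005 0 -0.069 0 0 0 0;0.005 0 -0.07 0 0 0 0;0.005 0 -0.07 0 0 0 0'
```

```text
t: 14.28
tool_pos: [0.4947, 0.0013, 0.0589]
tool_rot: [2.015, 2.407, 0.001]
contact_force: [5.2, 1.7, 5.0]
opening: 0.01
grip_force: 49.3
```

```bash
python3 -m jog '0.005 0 -0.001 0 0 0 0;0.005 0 -0.002 0 0 0 0;0.005 0 -0.003 0 0 0 0;0.005 0 -0.004 0 0 0 0;0.005 0 -0.005 0 0 0 0;0.005 0 -0.005 0 0 0 0;0.005 0 -0.005 0 0 0 0'
```

```text
t: 14.87
tool_pos: [0.4899, 0.0004, 0.0589]
tool_rot: [2.015, 2.407, 0.001]
contact_force: [4.9, 2.1, 3.8]
opening: 0.0098
grip_force: 49.3
```

```bash
python3 -m jog '0.005 0 -0.001 0 0 0 0;0.005 0 -0.002 0 0 0 0;0.005 0 -0.003 0 0 0 0;0.005 0 -0.003 0 0 0 0;0.005 0 -0.003 0 0 0 0'
```

```text
t: 15.28
tool_pos: [0.4894, 0.0003, 0.0589]
tool_rot: [2.012, 2.402, 0.01]
contact_force: [16.1, 4.1, -4.8]
opening: 0.0103
grip_force: 48.7
```

The stop is reached: 16.6 N at about 85 mm out. Before handing in I check the scene.

```bash
python3 -m jog '0.005 0 0 0 0 0 0;0.005 0 0 0 0 0 0;0.005 0 0 0 0 0 0;0.005 0 0 0 0 0 0;0.005 0 0 0 0 0 0;0.005 0 0 0 0 0 0'; python3 - <<'E'
from h import *
import cv2
b=ctrl.get_image("side");a=ctrl.get_image("top")
cv2.imwrite("pics/f.png",np.vstack([cv2.resize(x,(800,h),interpolation=3)[:,:,::-1] for x,h in((b[110:310,140:400],600),)]))
cv2.imwrite("pics/ft.png",cv2.resize(a[50:330,110:410],None,fx=2.1,fy=2.1,interpolation=3)[:,:,::-1])
E
```

```text
t: 15.78
tool_pos: [0.4894, 0.0003, 0.059]
tool_rot: [2.012, 2.403, 0.01]
contact_force: [15.5, 4.1, -4.9]
opening: 0.0102
grip_force: 48.7
```

View pics/f.png

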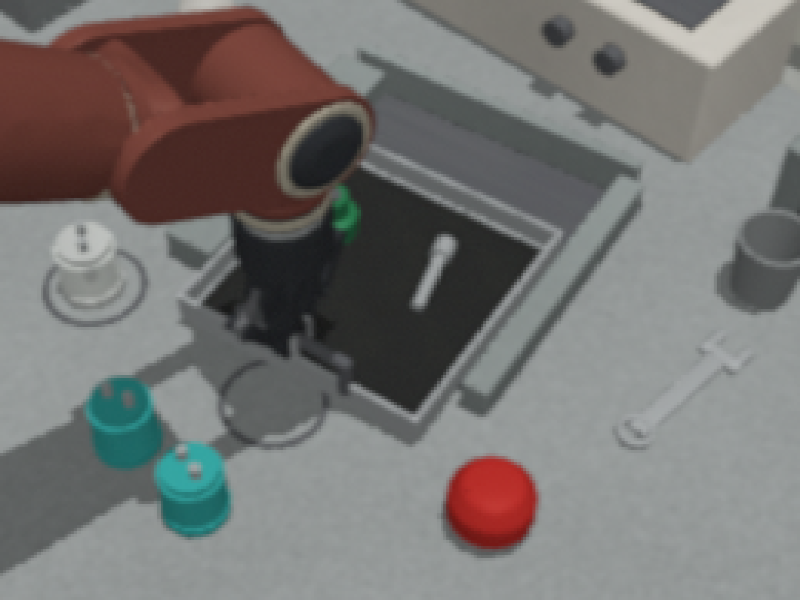

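View pics/ft.png

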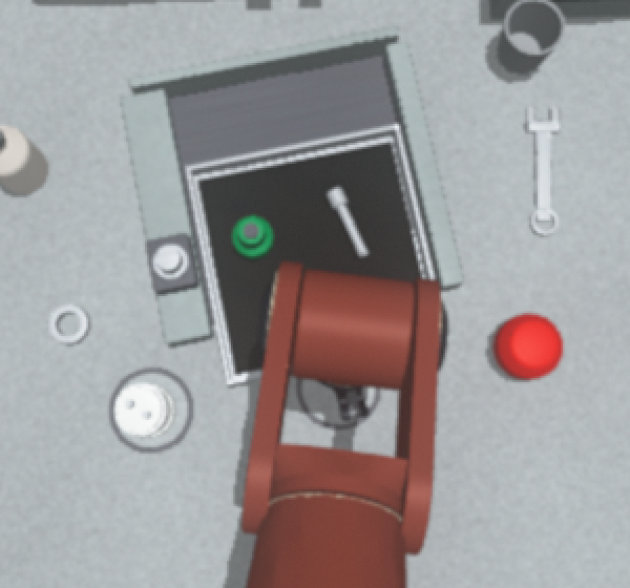

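The tray is fully out with the adapter upright at (252,237). The cell stands inside the park ring at (148,409), and the collar, float and wrench are where they were. I hand the job in.

```bash
python3 -c "
from station import ctrl
print(ctrl.finish_job())"
```

```text
the job is handed in; nothing more can be done
None
```

The job is handed in, with no verdict shown: the flow cell stands inside the park ring, the tug showed the catch had not caught so I left the plunger alone, and the tray is held fully out by its handle with the adapter upright and the float, wrench and collar unmoved.

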